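# Free the orange screw cup from its nested base

### The job

The orange screw cup is stuck snugly in its black base cup. Pull it straight up out of the base, leaving the base standing where it is, and set the cup down upright in the middle of the round grey pad beside the opened phone. Do not drop it, and leave the green cup alone.

Things in the scene. Friction and masses are not known exactly. Their poses are not given: they have to be found in the camera images.
- orange_cup: Open orange cup, 80 g (varies), round about its z axis (up). Collar 58 mm diameter, 40 mm tall, wall 3 mm; foot below 44 mm diameter, 30 mm tall; 74 mm in all. Origin: on the axis at the collar's middle, where to grip it across; 54 mm above its underside. Starts nested 26 mm deep in orange_base, squeezed by sprung pads (about 3 to 6 N of friction); the base's rim is 28 mm below the origin.
- orange_base: Loose black weighted base cup (0.95 kg) that holds the orange cup, standing on the blue mat (mat top 3 mm above the table). Flange 84 mm diameter, 12 mm tall; wall 64 mm diameter, 38 mm tall in all; inner floor 12 mm up. Origin: centre of its underside, z up.
- green_cup: Green cup of the same shape, size and origin (collar's middle), nested in another black base of the same kind. To be left alone. The two stacks may stand in either order, their axes 140 mm or more apart.
- pad_top (a point): Centre of the top face of a round dark grey pad with a thin white rim, 80 mm diameter, 4 mm thick, fixed on the mat on the robot's side of the opened phone. The phone's jig is fixed, its top 26 mm above the table. z up.
Not all that is in view belongs to the job. Leave any yellow look-alike of the orange_base alone. There is more than one size of the orange_cup; the one meant has the size given above.

How it is judged:
On the way:
1. the orange cup is lifted straight up clear of its base, still over it (z of orange_cup in the frame of orange_base above 0.094 m and horizontal distance between orange_cup and orange_base below 0.025 m), for 0.02 s.
At the end, for the whole second after the job is handed in: The orange cup stands upright (within 10 degrees) and at rest on the round pad, its axis within 18 mm of the pad's centre (foot wholly on the pad); its base stands upright (within 10 degrees) within 30 mm of where it was, and the green cup is within 20 mm of where it was (horizontal distance between orange_cup and pad_top below 0.018 m and z of orange_cup in the frame of pad_top between 0.05 and 0.058 m and angle between each of orange_cup, orange_base's own z axis and vertical below 0.18 rad and linear speed of orange_cup below 0.02 m/s and distance of orange_base from where it was at the start of the episode below 0.03 m and distance of green_cup from where it was at the start of the episode below 0.02 m); the robot touches nothing.
It fails at once if the base was dragged along: raised more than 15 mm or tipped more than 15 degrees (height (world z) of orange_base above 0.018 m or angle between orange_base's own z axis and vertical above 0.26 rad).
It fails at once if the orange cup was tipped more than 30 degrees (angle between orange_cup's own z axis and vertical above 0.52 rad).
It fails at once if the orange cup was dropped: free of the fingers more than 15 mm above its resting height on the pad (contact force between the fingers and orange_cup below 0.02 N and z of orange_cup in the frame of pad_top above 0.069 m and horizontal distance between orange_cup and orange_base above 0.05 m).
It fails at once if the green cup was disturbed (distance of green_cup from where it was at the start of the episode above 0.02 m).
It also fails if it takes over 38 s, if anything falls off the work surface, if the arm or the gripper's body presses on something with over 40 N, if the wrist force passes 120 N, or if a joint passes its speed limit or range.

### The arm

A 7-joint arm with a two-finger parallel gripper is mounted at the origin on the work surface. World frame = base frame: x ahead of the robot, y to its left, z up, the work surface at z = 0. Lengths are in m, angles in rad, forces in N, time in s.
With the tool pointing down it reaches from about 0.425 to 0.875 m from the base axis. Payload 4.7 kg.
Tool frame: the origin (TCP) lies where the fingers leave the gripper's body, on its centre line; the fingertips stand 70 mm ahead of it and the grasp point (between the pads) lies 51 mm ahead of it; z points along the fingers, y is the line along which they close (so a half turn about z gives the same grasp; the last joint's range is limited). The gripper opens to 87 mm and grips with 3 to 60 N. Pads are 19 mm wide; open, the fingers measure 117 mm over their backs; the gripper's body (75 mm by 190 mm) begins 51 mm behind the grasp point.
Start: joints at [-1.275, 0.321, -0.07, 1.45, 0.023, 1.371, -0.057], TCP at [0.181, 0.624, 0.292] pointing down, gripper open.
Joint ranges: [-2.86, 2.86], [-0.3, 2.09], [-1.38, 1.24], [0.06, 2.45], [-1.56, 4.7], [0.09, 2.05], [-2.69, 2.69]. Speed limits (rad/s): [2.57, 2.57, 3.14, 3.14, 3.14, 3.14, 3.14].

### API

Orientations are given as a rotation vector (axis times angle).
In Python, from bench import ctrl gives the robot as it stands.
- The arm moves only by the tool drive_tool, never from a script. Its argument "motion" is a list of rows, each a list of 3 entries, a list of its own where there are three numbers: the shift along the tool's x, y, z in cm, then the turn, a rotation vector about the tool's x, y, z in degrees, then the opening, from -1 (shut) to 1 (fully open). In form: [[[x, y, z], [ax, ay, az], claw], ...]. A call has 1 to 12 rows; each row shifts and turns the commanded pose from where the row before left it, along the tool's axes as they then stand; what a row does not reach is not made up. A row lasts 1/8 s, in which the tool goes at most 62.5 mm and 10.7 degrees, less where a joint would pass 70% of its speed; a pose out of reach is approached as far as the arm can. A call with a gripper value outside its range is refused whole. The fingers move at their own pace and stop on an object; "force" is the grip in N (left out, the last holds). Time passes only in rows, so rows that do not move let the fingers close. It gives the time, the measured TCP pose, the force, the opening and the grip force at its end, in the units of the state.
- ctrl.get_state(): the state, without advancing time (a new reading comes with each control period).
- ctrl.get_image(name): name is "scene" or "side" or "wrist"; returns the picture (384x512x3 uint8, red, green, blue); there is no depth.
- ctrl.calibration(name): a dict with "K" (3x3 intrinsics, pixels), "distortion" ([k1, k2, p1, p2, k3] as OpenCV has them; the pictures are not rectified), "origin" and "attitude" of the camera in the world; the wrist camera has in their place "tool_from_camera" (4x4, takes a point from camera to tool coordinates, whose origin is the TCP and whose axes are the flange's). Camera axes: x right, y up, looking along -z (the intrinsics and any distortion apply to the point x, -y, -z); pixel columns grow to the right and rows downward; lengths in m; the calibration is good to about 2 mm. A picture is of the moment at which its call begins: read the wrist's pose just before it. calibration takes no time and is no camera call.
- ctrl.close_job(): hands the job in; it is judged then, once.
The state is a dict: "time": time; "joint_positions": joint angles; "qd": joint speeds; "joint_torque": joint torques, N m; "position": TCP position; "tool_rot": TCP orientation; "ft_force": force on the tool from outside, world axes, zero at the start; "torque": the same for the moment, N m; "grip_width": opening from 0.0 (shut) to 1.0 (fully open); "grip_force": force on a finger pad.
Only numpy, scipy, OpenCV 4.12 (cv2) and the standard library are available. Lean on these libraries where they do the work, as an engineer would, in place of code of your own. Each camera call takes 0.05 s, during which the arm holds its last target. There are 200 camera calls.

## Working session

There is one attempt and no reset: what is moved stays moved. The work goes in short steps, Python scripts to look and compute and a tool call to move; the robot and the scene stay as the last step left them, time stands still between calls to the robot, and variables do not carry over. Pictures are saved under pics/ and viewed, at most 10 in all, crops included, and the job is handed in when it is done.

Besides the shell and the picture viewer there is one more tool, called after "Emit:" as name([rows], argument=value, ...), one row to a line, values as JSON. drive_tool: Moves the arm, as the interface text tells. Its arguments: {"type":"object","properties":{"motion":{"type":"array","items":{"type":"array"}},"force":{"type":"number"}},"required":["motion"]}

```bash
mkdir -p pics; cat > h.py <<'E'
import numpy as np, cv2
from scipy.spatial.transform import Rotation as R
from bench import ctrl
def cam(name, st=None):
    c=ctrl.calibration(name); K=np.array(c["K"]); d=np.array(c["distortion"],float)
    if name=="wrist":
        T=np.array(c["tool_from_camera"]); Rt=R.from_rotvec(st["tool_rot"]).as_matrix()
        return K,d,Rt@T[:3,3]+np.array(st["position"]),Rt@T[:3,:3]
    a=np.array(c["attitude"],float)
    A=a if a.shape==(3,3) else R.from_rotvec(a).as_matrix() if a.size==3 else None
    return K,d,np.array(c["origin"],float),A
def ray(C,u,v):
    K,d,o,A=C; p=cv2.undistortPoints(np.array([[[u,v]]],float),K,d)[0,0]
    return o,A@np.array([p[0],-p[1],-1.])
def onplane(C,u,v,z):
    o,r=ray(C,u,v); return o+r*(z-o[2])/r[2]
def meet(C1,p1,C2,p2):
    o1,a=ray(C1,*p1);o2,b=ray(C2,*p2);a=a/np.linalg.norm(a);b=b/np.linalg.norm(b)
    s=np.linalg.lstsq(np.c_[a,-b],o2-o1,rcond=None)[0]
    return (o1+a*s[0]+o2+b*s[1])/2, np.linalg.norm(o1+a*s[0]-o2-b*s[1])
E
python3 - <<'E'
from h import *
s=ctrl.get_state(); print(s)
for n in("scene","side","wrist"):
    c=ctrl.calibration(n); print(n,c)
    cv2.imwrite(f"pics/{n}0.png",ctrl.get_image(n)[:,:,::-1])
a=[cv2.imread(f"pics/{n}0.png") for n in("scene","side","wrist")]
E
```

```text
{'time': 0.0, 'joint_positions': array([-1.27489084,  0.32180174, -0.07009365,  1.45166141,  0.02264641,
        1.37080095, -0.05687264]), 'qd': array([-0.00102036, -0.00116777, -0.00055178,  0.00127818,  0.00155177,
        0.00017789,  0.00060019]), 'joint_torque': array([ 5.89185788e-05, -4.91295683e+01, -4.03866330e-01, -3.12540150e+01,
       -6.39580702e-02,  4.33164428e-02,  1.60900249e-04]), 'position': array([0.18069201, 0.62394537, 0.29118211]), 'tool_rot': array([-4.41060907e-01, -3.11035035e+00,  2.95370267e-03]), 'ft_force': array([-0.34874841, -0.67621653, -0.50505454]), 'torque': array([0.04656439, 0.01362098, 0.00638113]), 'grip_force': 0.0, 'grip_width': 0.9962616041859965}
scene {'K': array([[347.59642649,   0.        , 258.19465827],
       [  0.        , 347.59642649, 192.70982685],
       [  0.        ,   0.        ,   1.        ]]), 'distortion': array([0.01415, 0.     , 0.     , 0.     , 0.     ]), 'origin': array([ 0.94039988, -0.10102126,  0.67386711]), 'attitude': array([0.60573424, 0.4247886 , 1.15522882])}
side {'K': array([[387.22471441,   0.        , 25
[... 239 characters left out ...]
9993577,  0.80715935]), 'attitude': array([ 0.69313016, -0.1471284 , -0.36031735])}
wrist {'K': array([[308.13169731,   0.        , 255.085914  ],
       [  0.        , 308.13169731, 188.69503741],
       [  0.        ,   0.        ,   1.        ]]), 'distortion': array([-0.08607061,  0.        ,  0.        ,  0.        ,  0.        ]), 'tool_from_camera': array([[-7.83029893e-04,  9.56625021e-01,  2.91321053e-01,
         7.96210866e-02],
       [ 9.99999693e-01,  7.41852565e-04,  2.51800982e-04,
        -4.22270118e-04],
       [ 2.47618492e-05,  2.91321161e-01, -9.56625308e-01,
        -9.25778746e-02],
       [ 0.00000000e+00,  0.00000000e+00,  0.00000000e+00,
         1.00000000e+00]])}
```

View pics/scene0.png

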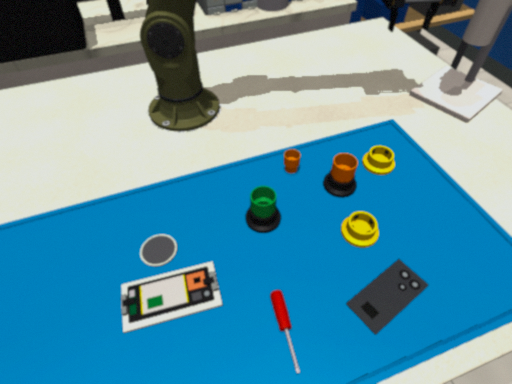

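View pics/side0.png

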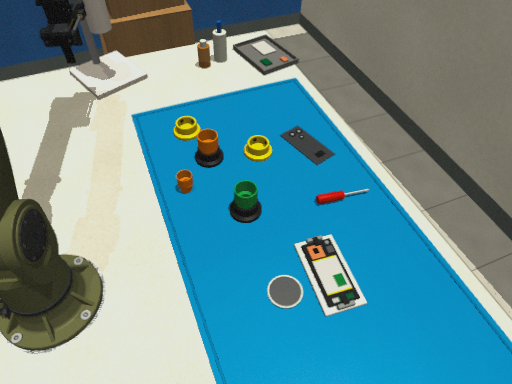

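View pics/wrist0.png

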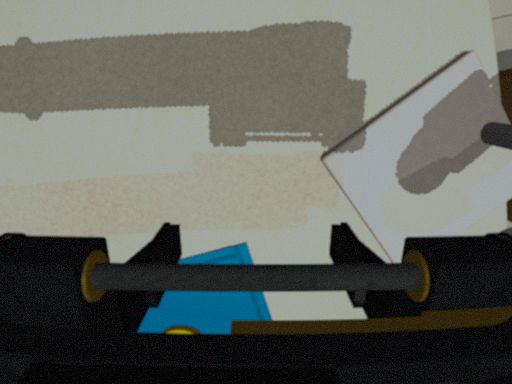

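The scene view shows the orange stack at (344,170), green at (263,205) and the pad at (158,249). In the side view they are at (208,143), (246,197) and (285,291). The small orange cup, at scene (292,160), is a decoy.

```bash
cat >> h.py <<'E'
def blobs(im,lo,hi,amin=60):
    m=cv2.inRange(cv2.cvtColor(im,cv2.COLOR_RGB2HSV),lo,hi)
    n,l,s,c=cv2.connectedComponentsWithStats(m)
    return [(s[i].tolist(),c[i].round(1).tolist()) for i in range(1,n) if s[i][4]>amin]
OR=((5,150,60),(17,255,255)); GR=((50,120,40),(80,255,255))
E
python3 - <<'E'
from h import *
I={n:cv2.imread(f"pics/{n}0.png")[:,:,::-1].copy() for n in("scene","side")}
C={n:cam(n) for n in I}
pk={}
for n in I:
    print(n,"or",blobs(I[n],*OR),"gr",blobs(I[n],*GR))
    g=blobs(I[n],(0,0,60),(179,90,140),300)
    print(" grey",[b for b in g if b[0][4]<3000])
E
```

```text
scene or [([285, 150, 15, 22, 265], [291.4, 160.1]), ([331, 154, 26, 29, 588], [343.5, 167.9]), ([186, 270, 21, 22, 313], [195.3, 280.3])] gr [([251, 187, 25, 31, 656], [262.8, 201.8]), ([148, 296, 14, 12, 116], [154.5, 301.5]), ([129, 303, 8, 13, 86], [132.6, 308.9])]
 grey [([402, 0, 110, 95, 2457], [477.8, 35.1]), ([142, 236, 33, 28, 688], [157.9, 249.5]), ([348, 261, 79, 72, 1498], [383.1, 298.9]), ([122, 267, 97, 56, 463], [167.6, 292.0])]
side or [([198, 44, 12, 24, 176], [203.8, 56.6]), ([197, 129, 21, 26, 434], [207.3, 141.4]), ([177, 170, 15, 23, 273], [184.4, 180.5]), ([307, 245, 19, 15, 170], [315.6, 251.7])] gr [([234, 180, 23, 29, 552], [245.4, 194.1]), ([334, 274, 12, 12, 88], [339.6, 279.2])]
 grey [([0, 0, 115, 81, 2422], [71.0, 45.5]), ([281, 127, 53, 38, 739], [307.2, 145.1]), ([270, 277, 31, 29, 708], [284.8, 290.8])]
```

```bash
python3 - <<'E'
from h import *
A,B=cam("scene"),cam("side")
P={"orange":((343.5,167.9),(207.3,141.4)),"green":((262.8,201.8),(245.4,194.1)),"small":((291.4,160.1),(184.4,180.5)),"pad":((157.9,249.5),(284.8,290.8))}
for k,(a,b) in P.items():
    X,e=meet(A,a,B,b); print(k,X.round(4),round(e,4), 'width', [round(w*np.linalg.norm(X-c[2])/c[0][0,0],4) for w,c in ((26,A),(21,B))])
s=ctrl.get_state(); print(R.from_rotvec(s["tool_rot"]).as_matrix().round(3))
E
```

```text
orange [0.4626 0.298  0.0648] 0.0009 width [np.float64(0.0651), np.float64(0.0601)]
green [0.4916 0.0768 0.0666] 0.001 width [np.float64(0.058), np.float64(0.0524)]
small [0.3663 0.2051 0.0351] 0.0002 width [np.float64(0.0682), np.float64(0.057)]
pad [ 0.4895 -0.1704  0.006 ] 0.0003 width [np.float64(0.0605), np.float64(0.0486)]
[[-0.961  0.278 -0.   ]
 [ 0.278  0.961 -0.001]
 [-0.    -0.001 -1.   ]]
```

Emit:
drive_tool([
  [[-2, -1.3, 0], [0, 0, 0], 1],
  [[-4, -2.6, 0], [0, 0, 0], 1],
  [[-4, -2.6, 0], [0, 0, 0], 1],
  [[-4, -2.6, 0], [0, 0, 0], 1],
  [[-4, -2.6, 0.5], [0, 0, 0], 1],
  [[-4, -2.6, 0.5], [0, 0, 0], 1],
  [[-4, -2.6, 0.5], [0, 0, 0], 1],
  [[-4, -2.6, 0.5], [0, 0, 0], 1],
  [[-4, -2.6, 0.5], [0, 0, 0], 1],
  [[-2.2, -1.4, 0.5], [0, 0, 0], 1],
  [[0, 0, 0], [0, 0, 0], 1],
  [[0, 0, 0], [0, 0, 0], 1],
])

```text
time: 1.65
position: [0.4625, 0.2981, 0.2624]
tool_rot: [-0.441, -3.11, -0.001]
ft_force: [0.1, 0.9, 1.2]
grip_width: 0.996
grip_force: 0.0
```

```bash
python3 - <<'E'
from h import *
s=ctrl.get_state(); im=ctrl.get_image("wrist"); cv2.imwrite("pics/w1.png",im[:,:,::-1])
print(s["time"],s["position"],s["joint_positions"].round(2),R.from_rotvec(s["tool_rot"]).as_matrix().round(3))
C=cam("wrist",s)
for b in blobs(im,*OR): print(b, onplane(C,*b[1],0.065).round(4))
E
```

```text
1.65 [0.46252147 0.29814144 0.26242734] [-0.81  0.12  0.21  1.75 -0.03  1.27  0.69] [[-0.961  0.278 -0.   ]
 [ 0.278  0.961  0.001]
 [ 0.001  0.001 -1.   ]]
([114, 93, 38, 41, 1038], [130.8, 113.6]) [0.368  0.2044 0.065 ]
([140, 92, 24, 39, 273], [155.4, 108.8]) [0.3708 0.2284 0.065 ]
([222, 150, 64, 66, 2537], [253.1, 184.7]) [0.4662 0.2947 0.065 ]
```

View pics/w1.png

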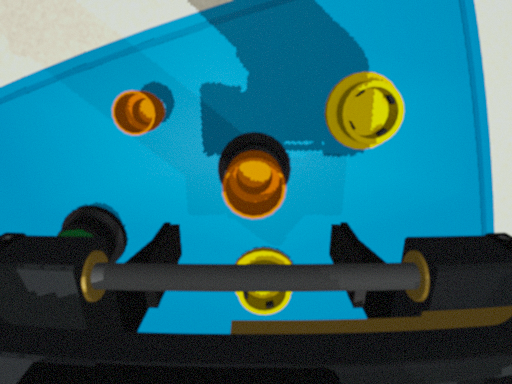

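The wrist view shows the orange rim at about (254,185), lying centrally between the fingers, with its black base behind it. I'll fit the rim circle on the plane where its radius is 29 mm.

```bash
python3 - <<'E'
from h import *
from scipy.optimize import least_squares
s=ctrl.get_state(); im=cv2.imread("pics/w1.png")[:,:,::-1].copy()
C=cam("wrist",s)
m=cv2.inRange(cv2.cvtColor(im,cv2.COLOR_RGB2HSV),*OR); m[:,:200]=0;m[:,320:]=0;m[:140]=0
c=max(cv2.findContours(m,cv2.RETR_EXTERNAL,cv2.CHAIN_APPROX_NONE)[0],key=cv2.contourArea)
h=cv2.convexHull(c)[:,0]; h=h[h[:,1]>180]
for z in(.08,.085,.089,.093):
    p=np.array([onplane(C,*q,z)[:2] for q in h.astype(float)])
    f=least_squares(lambda v:np.hypot(*(p-v[:2]).T)-v[2],[.463,.298,.029])
    print(z,f.x.round(4),np.abs(f.fun).max().round(4),len(p))
# side/scene rim: triangulated top of silhouettes
A,B=cam("scene"),cam("side")
for n,D in(("scene",A),("side",B)):
    im=cv2.imread(f"pics/{n}0.png")[:,:,::-1].copy()
    m=cv2.inRange(cv2.cvtColor(im,cv2.COLOR_RGB2HSV),*OR)
    x,y,w,hh=(331,154,26,29) if n=="scene" else (197,129,21,26)
    pp=[onplane(D,x+w/2-.5,y-.5,z)[:2].round(4) for z in (.08,.089,.098)]
    cc=np.array([.4626,.298]); print(n,"dist of far rim from axis at z .080 .089 .098",[np.hypot(*(q-cc)).round(4) for q in pp])
E
```

```text
0.08 [0.4627 0.2966 0.0287] 0.0012 13
0.085 [0.4613 0.297  0.0282] 0.0012 13
0.089 [0.4602 0.2974 0.0277] 0.0012 13
0.093 [0.4591 0.2977 0.0273] 0.0012 13
scene dist of far rim from axis at z .080 .089 .098 [np.float64(0.0339), np.float64(0.0244), np.float64(0.0155)]
side dist of far rim from axis at z .080 .089 .098 [np.float64(0.0384), np.float64(0.0278), np.float64(0.0171)]
```

Emit:
drive_tool([
  [[0.1, -0.1, 2], [0, 0, 0], 1],
  [[0, 0, 2.5], [0, 0, 0], 1],
  [[0, 0, 2.5], [0, 0, 0], 1],
  [[0, 0, 2.5], [0, 0, 0], 1],
  [[0, 0, 2], [0, 0, 0], 1],
  [[0, 0, 1.6], [0, 0, 0], 1],
  [[0, 0, 1], [0, 0, 0], 1],
  [[0, 0, 0], [0, 0, 0], 1],
  [[0, 0, 0], [0, 0, 0], 1],
], force=30)

```text
time: 2.82
position: [0.4623, 0.2977, 0.122]
tool_rot: [0.441, 3.11, 0.002]
ft_force: [0.0, 0.4, 1.3]
grip_width: 1.002
grip_force: 0.0
```

Emit:
drive_tool([
  [[0, 0, 0], [0, 0, 0], 0.5],
  [[0, 0, 0], [0, 0, 0], 0.3],
  [[0, 0, 0], [0, 0, 0], -1],
  [[0, 0, 0], [0, 0, 0], -1],
  [[0, 0, 0], [0, 0, 0], -1],
  [[0, 0, 0], [0, 0, 0], -1],
  [[0, 0, 0], [0, 0, 0], -1],
  [[0, 0, 0], [0, 0, 0], -1],
], force=30)

```text
time: 3.82
position: [0.462, 0.2971, 0.1214]
tool_rot: [0.441, 3.11, -0.0]
ft_force: [-1.3, -1.0, 3.5]
grip_width: 0.663
grip_force: 30.0
```

Emit:
drive_tool([
  [[0, 0, -0.2], [0, 0, 0], -1],
  [[0, 0, -0.4], [0, 0, 0], -1],
  [[0, 0, -0.5], [0, 0, 0], -1],
  [[0, 0, -0.6], [0, 0, 0], -1],
  [[0, 0, -0.8], [0, 0, 0], -1],
  [[0, 0, -1], [0, 0, 0], -1],
  [[0, 0, -1], [0, 0, 0], -1],
  [[0, 0, -0.5], [0, 0, 0], -1],
  [[0, 0, 0], [0, 0, 0], -1],
  [[0, 0, 0], [0, 0, 0], -1],
])

```text
time: 5.08
position: [0.4617, 0.2972, 0.171]
tool_rot: [-0.441, -3.11, 0.0]
ft_force: [0.2, -0.6, -1.0]
grip_width: 0.662
grip_force: 29.9
```

```bash
python3 - <<'E'
from h import *
im=ctrl.get_image("side")
im2=ctrl.get_image("scene")
a=cv2.resize(im[80:230,140:290],None,fx=2.6,fy=2.6);b=cv2.resize(im2[90:240,240:390],None,fx=2.6,fy=2.6)
cv2.imwrite("pics/lift.png",np.hstack([a,b])[:,:,::-1])
E
```

```text
(no output)
```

View pics/lift.png

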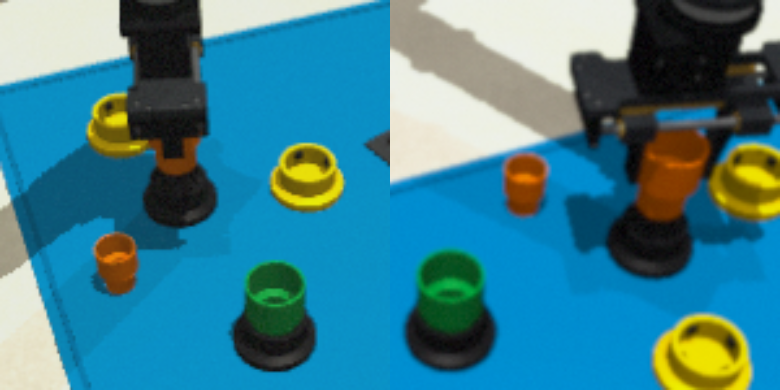

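The cup is clear of the base, which still stands in place. Next I raise it and carry it over the green cup.

Emit:
drive_tool([
  [[0, 0, -1.5], [0, 0, 0], -1],
  [[0, 0, -2.5], [0, 0, 0], -1],
  [[0, 0, -2.5], [0, 0, 0], -1],
  [[0, 0, -1.9], [0, 0, 0], -1],
  [[0, 0, -0.5], [0, 0, 0], -1],
  [[-0.5, -1.4, 0], [0, 0, 0], -1],
  [[-0.9, -2.5, 0], [0, 0, 0], -1],
  [[-1.2, -3.5, 0], [0, 0, 0], -1],
  [[-1.4, -4, 0], [0, 0, 0], -1],
  [[-1.4, -4, 0], [0, 0, 0], -1],
  [[-1.4, -4, 0], [0, 0, 0], -1],
  [[-1.4, -4, 0], [0, 0, 0], -1],
])

```text
time: 6.68
position: [0.4746, 0.0471, 0.2591]
tool_rot: [-0.442, -3.108, 0.001]
ft_force: [0.6, 0.1, -0.8]
grip_width: 0.654
grip_force: 29.9
```

Emit:
drive_tool([
  [[-1.4, -4, 0], [0, 0, 0], -1],
  [[-1.4, -4, 0], [0, 0, 0], -1],
  [[-1.4, -4, 0], [0, 0, 0], -1],
  [[-1.4, -3.6, 0], [0, 0, 0], -1],
  [[-1.0, -2.5, 0], [0, 0, 0], -1],
  [[-0.7, -1.8, 0], [0, 0, 0], -1],
  [[-0.2, -0.8, 0], [0, 0, 0], -1],
  [[0, 0, 0], [0, 0, 0], -1],
  [[0, 0, 0], [0, 0, 0], -1],
])

```text
time: 7.8
position: [0.4899, -0.169, 0.2599]
tool_rot: [-0.439, -3.11, -0.001]
ft_force: [0.4, 0.1, -0.8]
grip_width: 0.661
grip_force: 29.9
```

```bash
python3 - <<'E'
from h import *
s=ctrl.get_state(); im=ctrl.get_image("wrist"); cv2.imwrite("pics/w2.png",im[:,:,::-1])
print(s["position"],s["grip_width"],s["joint_positions"].round(2)); C=cam("wrist",s)
for u,v in((256,180),): print(onplane(C,u,v,.007))
E
```

```text
[ 0.4899317  -0.16899866  0.25991022] 0.6610886210027085 [-0.35  0.06  0.66  1.84 -0.04  1.26  1.61]
[ 0.50437673 -0.17242713  0.007     ]
```

View pics/w2.png

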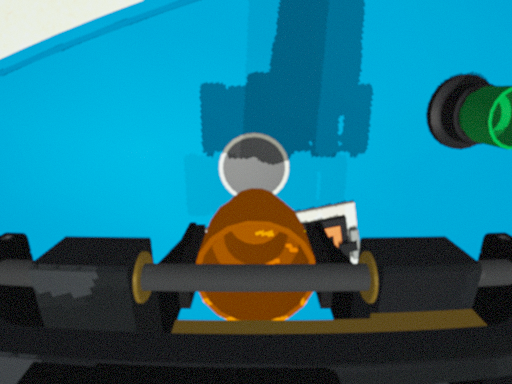

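The wrist view shows the pad rim at about (254,165), spanning columns 218–290 with its top at row 132. The cup hides its near side.

```bash
python3 - <<'E'
from h import *
from scipy.optimize import least_squares
s=ctrl.get_state(); im=cv2.imread("pics/w2.png")[:,:,::-1].copy(); C=cam("wrist",s)
hsv=cv2.cvtColor(im,cv2.COLOR_RGB2HSV)
m=cv2.inRange(hsv,(0,0,50),(179,110,255)); m[:125]=0;m[185:]=0;m[:,:205]=0;m[:,298:]=0
c=max(cv2.findContours(m,cv2.RETR_EXTERNAL,cv2.CHAIN_APPROX_NONE)[0],key=cv2.contourArea)[:,0]
h=c[c[:,1]<178]; 
h=np.array([q for q in h if cv2.pointPolygonTest(cv2.convexHull(c),(float(q[0]),float(q[1])),True)<1.5],float)
for z in(.003,.007,.012):
    p=np.array([onplane(C,*q,z)[:2] for q in h])
    f=least_squares(lambda v:np.hypot(*(p-v[:2]).T)-v[2],[.49,-.17,.04]); print(z,f.x.round(4),np.abs(f.fun).max().round(4),len(p))
Rm=R.from_rotvec(s["tool_rot"]).as_matrix(); t=np.array([.4895,-.1704,.1134])
print((Rm.T@(t-s["position"])*100).round(2))
E
```

```text
0.003 [ 0.4911 -0.1714  0.0411] 0.0008 120
0.007 [ 0.4902 -0.1711  0.0407] 0.0008 120
0.012 [ 0.4891 -0.1708  0.0401] 0.0008 120
[ 1.000e-02 -1.700e-01  1.467e+01]
```

Emit:
drive_tool([
  [[0, -0.2, 1.5], [0, 0, 0], -1],
  [[0, 0, 2.5], [0, 0, 0], -1],
  [[0, 0, 2.5], [0, 0, 0], -1],
  [[0, 0, 2.5], [0, 0, 0], -1],
  [[0, 0, 2], [0, 0, 0], -1],
  [[0, 0, 1.5], [0, 0, 0], -1],
  [[0, 0, 1], [0, 0, 0], -1],
  [[0, 0, 0.6], [0, 0, 0], -1],
  [[0, 0, 0.2], [0, 0, 0], -1],
  [[0, 0, 0], [0, 0, 0], -1],
  [[0, 0, 0], [0, 0, 0], -1],
])

```text
time: 9.22
position: [0.4899, -0.172, 0.1177]
tool_rot: [0.441, 3.109, 0.0]
ft_force: [0.4, 0.8, -0.9]
grip_width: 0.666
grip_force: 29.9
```

Emit:
drive_tool([
  [[0, 0, 0.1], [0, 0, 0], -1],
  [[0, 0, 0.1], [0, 0, 0], -1],
  [[0, 0, 0], [0, 0, 0], -1],
])

```text
time: 9.6
position: [0.4895, -0.1719, 0.1152]
tool_rot: [-0.441, -3.11, -0.0]
ft_force: [0.6, 0.3, -0.6]
grip_width: 0.659
grip_force: 29.9
```

Emit:
drive_tool([
  [[0, 0, 0.1], [0, 0, 0], -1],
  [[0, 0, 0.1], [0, 0, 0], -1],
  [[0, 0, 0], [0, 0, 0], -1],
  [[0, 0, 0], [0, 0, 0], -1],
])

```text
time: 10.1
position: [0.4896, -0.1719, 0.1134]
tool_rot: [0.441, 3.11, 0.0]
ft_force: [-1.4, -0.2, 2.1]
grip_width: 0.664
grip_force: 30.0
```

The vertical force rose from −0.7 to +2.1 N, so the cup has touched the pad. I'll open the fingers and back off upwards.

Emit:
drive_tool([
  [[0, 0, 0], [0, 0, 0], 0.4],
  [[0, 0, 0], [0, 0, 0], 0.6],
  [[0, 0, 0], [0, 0, 0], 1],
  [[0, 0, 0], [0, 0, 0], 1],
  [[0, 0, 0], [0, 0, 0], 1],
  [[0, 0, 0], [0, 0, 0], 1],
])

```text
time: 10.85
position: [0.4896, -0.1719, 0.1133]
tool_rot: [0.441, 3.11, 0.0]
ft_force: [0.2, -0.5, -0.2]
grip_width: 0.999
grip_force: 0.0
```

Emit:
drive_tool([
  [[0, 0, -0.5], [0, 0, 0], 1],
  [[0, 0, -1], [0, 0, 0], 1],
  [[0, 0, -2], [0, 0, 0], 1],
  [[0, 0, -3], [0, 0, 0], 1],
  [[0, 0, -3], [0, 0, 0], 1],
  [[0, 0, -3], [0, 0, 0], 1],
  [[0, 0, -2], [0, 0, 0], 1],
  [[0, 0, -0.5], [0, 0, 0], 1],
  [[0, 0, 0], [0, 0, 0], 1],
])

```text
time: 11.98
position: [0.4895, -0.1719, 0.2633]
tool_rot: [0.441, 3.11, 0.0]
ft_force: [0.3, -0.6, -0.1]
grip_width: 1.0
grip_force: 0.0
```

```bash
python3 - <<'E'
from h import *
s=ctrl.get_state(); w=ctrl.get_image("wrist"); im=ctrl.get_image("side")
a=cv2.resize(w,(400,300)); b=cv2.resize(im[100:340,130:450],(400,300))
cv2.imwrite("pics/end.png",np.hstack([a,b])[:,:,::-1])
C=cam("wrist",s)
m=cv2.inRange(cv2.cvtColor(w,cv2.COLOR_RGB2HSV),*OR)
c=max(cv2.findContours(m,cv2.RETR_EXTERNAL,cv2.CHAIN_APPROX_NONE)[0],key=cv2.contourArea)
x,y,ww,hh=cv2.boundingRect(c); print(s["position"],s["grip_width"],(x,y,ww,hh))
print("rim centre ~",onplane(C,x+ww/2,y+hh-ww/2,.081).round(4), "blob at .061",onplane(C,x+ww/2,y+hh/2,.061).round(4))
for n,im in(("scene",ctrl.get_image("scene")),("side",im)): print(n,blobs(im,*OR),blobs(im,*GR))
E
```

```text
[ 0.48947314 -0.17188163  0.26328598] 1.0002749229396941 (226, 149, 59, 63)
rim centre ~ [ 0.4877 -0.1714  0.081 ] blob at .061 [ 0.4911 -0.1724  0.061 ]
scene [([285, 150, 15, 22, 264], [291.4, 160.1]), ([136, 221, 32, 38, 908], [152.4, 238.8]), ([185, 270, 22, 21, 313], [195.4, 280.2])] [([251, 187, 25, 32, 665], [262.8, 202.1]), ([148, 296, 14, 12, 115], [154.6, 301.5]), ([129, 303, 8, 13, 86], [132.7, 308.9])]
side [([177, 170, 15, 23, 269], [184.4, 180.6]), ([274, 265, 28, 36, 696], [286.9, 282.9])] [([234, 180, 23, 30, 553], [245.3, 194.2]), ([334, 274, 12, 12, 88], [339.6, 279.2])]
```

View pics/end.png

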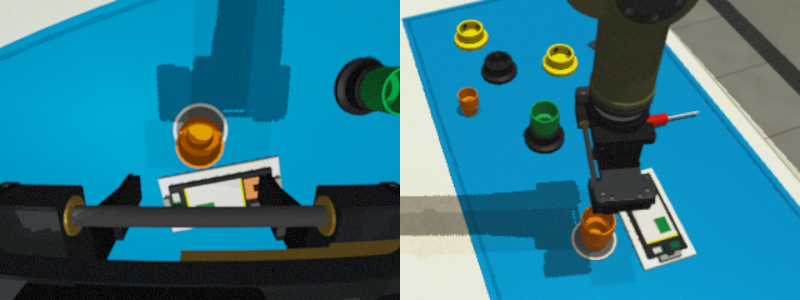

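The final picture shows the cup upright and centred on the pad (wrist panel about (200,138)). The base is still in its place and the green cup hasn't moved. I'm handing the job in.

```bash
python3 -c "
from bench import ctrl
print(ctrl.close_job())"
```

```text
the job is handed in; nothing more can be done
None
```

The orange cup is out of its base and stands upright on the grey pad, about 2 mm off centre by the last wrist picture; the base and green cup were left in place, and the job was handed in at about 12 s, with no verdict returned.

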